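# Swap a split carving blank for a sound one and hold it home under the fixture's lip

### The arm

A 6-joint arm with a two-finger parallel gripper is mounted at the origin on the work surface. World frame = base frame: x ahead of the robot, y to its left, z up, the work surface at z = 0. Lengths are in mm, angles in rad, forces in N, time in s.
With the tool pointing down it reaches from about 275 to 1000 mm from the base axis. Payload 8.4 kg.
Tool frame: the origin (TCP) lies at the very end of the fingers, on their centre line; the grasp point (between the pads) lies 19 mm behind it; z points along the fingers, y is the line along which they close (so a half turn about z gives the same grasp; the last joint's range is limited). The gripper opens to 85 mm and grips with 20 to 120 N. Pads are 22 mm wide; open, the fingers measure 114 mm over their backs; the gripper's body (76 mm by 85 mm) begins 54 mm behind the grasp point. The pads swing forward as they close: fully open they stand 13 mm farther back than shut.
Start: joints at [1.326, 0.353, 1.633, -0, 1.155, -0.002], TCP at [150.262, 606.671, 231.281] pointing down, gripper open.
Joint ranges: [-2.63, 2.63], [-0.92, 2.1], [0.06, 2.66], [-1.3, 4.44], [0, 2.69], [-3.02, 3.02]. Speed limits (rad/s): [2.22, 2.22, 2.79, 3.14, 3.14, 3.14].

### API

Orientations are given as a unit quaternion [w, x, y, z].
In Python, from plant import read_state, optics, hand_in, nets gives the robot as it stands.
- The arm moves only by the tool step_arm, never from a script. Its arguments are lists of equal length, an entry for each row: "gripper": the finger opening in mm, from 0 to 85.4; "travel": the shift along the tool's x, y, z in units of 60 mm (1.0 is 60 mm), a list of three; "rotation": the turn, a rotation vector about the tool's x, y, z in units of 10 degrees (1.0 is 10 degrees), a list of three. A call has 1 to 10 rows; each row shifts and turns the commanded pose from where the row before left it, along the tool's axes as they then stand; what a row does not reach is not made up. A row lasts 1/8 s, in which the tool goes at most 62.5 mm and 10.7 degrees, less where a joint would pass 70% of its speed; a pose out of reach is approached as far as the arm can. A call is refused whole if a number of a shift passes 1 or a number of a turn 1, either way. A call with a gripper value outside its range is refused whole. The fingers move at their own pace and stop on an object; "newtons" is the grip in N (left out, the last holds). Time passes only in rows, so rows that do not move let the fingers close. It gives the time, the measured TCP pose, the force, the opening and the grip force at its end, in the units of the state.
- read_state(): the state, without advancing time (a new reading comes with each control period).
- optics.snapshot(name): name is "side" or "top"; returns a dict with "color" (384x512x3 uint8, red, green, blue), "mtx" (3x3 intrinsics, pixels), "rvec" (rotation vector, rad) and "tvec" (3), from world to camera coordinates, as OpenCV has them. Camera axes: x right, y down, z forward; pixel columns grow to the right and rows downward; lengths in mm; the calibration is good to about 2 mm. A picture is of the moment at which its call begins. There is no depth.
- hand_in(): hands the job in; it is judged then, once.
Trained networks look in the newest picture that a camera, given by its name, has taken for a name from the list of things; names that differ only in an ending like _2 or _b are one class to them, and where a whole thing is asked for, a point or a joint stands for the part that bears it (a point fixed in the world has none). Each returns a list of dicts, best first, with "confidence" (0 to 1); they miss things now and then, are a little off and sometimes report something else, mostly with a low value. They report only what shows in the picture. A call takes as long as a camera call. They do not tell look-alikes from the thing itself.
- nets.look_for(name, camera): "at" ([column, row] as shares, 0 to 1, of the picture: columns of its width, rows of its height, amid what is visible of it).
The state is a dict: "t": time; "joint_positions": joint angles; "joint_vel": joint speeds; "joint_torque": joint torques, N m; "tcp_pos": TCP position; "eef_rot": TCP orientation; "wrist_force": force on the tool from outside, world axes, zero at the start; "wrist_torque": the same for the moment, N m; "finger_gap": finger opening in mm; "finger_force": force on a finger pad.
Only numpy, scipy, OpenCV 4.12 (cv2) and the standard library are available. Lean on these libraries where they do the work, as an engineer would, in place of code of your own. Each camera call takes 0.05 s, during which the arm holds its last target. There are 200 camera calls.

### The job

The blank in the carving fixture has split: draw it out from under the metal lip, drop it in the offcuts crate and let go of it. Then lay the sound blank on the fixture board, drawn face up, centred on the pencil line and square to the stop, and ease its end in under the lip by feel until it butts against the stop. Keep hold of it and finish while still holding it pressed home with steady, light hand pressure, ready for the clamp to be thrown; do not ram it, and leave the tools, glue and brush on the bench where they are.

Things in the scene. Friction and masses are not known exactly. Their poses are not given: they have to be found in the camera images.
- fixture: Carving fixture screwed to the bench: brown fibreboard 18 mm thick with a wooden stop and metal lip across its far side. Origin on the bench top (18 mm below the board's upper face), right under the middle of the stop's face. +x runs level into the stop (the way to push), y along the stop, z up. Board: x -225 to +45, y -90 to +155 mm. A pencil line on the board runs along x at y = 0.
- stop: The fixture's dark wooden stop batten, 40 x 180 mm, 27 mm high, rigid and fixed on the board. Origin: middle of the lower edge of the face that looks at the robot, on the board's upper face; axes as the fixture's.
- lip_edge (a point): Middle of the lower front edge of the lip, axes as the fixture's. The lip is a rigid aluminium strip 180 mm long (y) and 4 mm thick on top of the stop; its underside is 27 mm above the board and it overhangs the stop's face by 14 mm, so this point is 14 mm before the face and 45 mm above the bench.
- clamp_mid (a point): Middle of the toggle clamp that stands open on the fixture board (steel, red grip), axes as the fixture's. Rigid and fixed; it fills +-25 mm in x, +-55 mm in y and reaches 160 mm above the bench. Leave it open.
- split_center (a point): Centre of the split blank: pale wood 160 x 55 x 24 mm (about 0.11 kg) with a half-carved flower, a dark crack along it and a dark knot. It begins lying flat on the fixture board with its far end under the lip, about along the fixture's x. x is its 160 mm length, y its 55 mm width, z up.
- good_center (a point): Centre of the sound blank: pale wood 160 x 55 x 24 mm (0.08 to 0.15 kg) with a pencilled flower outline on its upper face. It begins lying flat on the bench to one side of the fixture, the crate being on the other. x is its 160 mm length, y its 55 mm width, z up; either end may go under the lip.
- crate: Offcuts crate of slatted plywood, 260 (x) x 180 (y) mm outside, 100 mm high, walls and floor 8 mm thick, fixed, open at the top. Origin: centre of its underside. A few low offcuts (up to 22 mm above the bench) lie in it.
- gouge_wide_mid (a point): Middle of the handle of a wide gouge, 250 mm long, handle 135 mm long and 27 mm thick, lying on the bench, blade along its +x. Leave alone.
- gouge_narrow_mid (a point): Middle of the handle of a narrow gouge, 230 mm long, handle 135 mm long and 27 mm thick, lying on the bench, blade along its +x. Leave alone.
- mallet_mid (a point): Round dark carver's mallet standing on its head, handle up; head 92 mm across, 205 mm high; this point is on its axis 60 mm up. Leave alone.
- square_mid (a point): Middle of the dark 80 mm stock of a try square lying flat, 14 mm thick, with a 120 mm steel blade along its +x. Leave alone.
- glue_mid (a point): Yellow glue bottle, 56 mm across, 140 mm high; this point is on its axis half-way up. Leave alone.
- brush_mid (a point): Bench brush lying bristles down, about 210 mm long along its x, 30 mm wide, 42 mm high; this point is 20 mm up amid its bristles, with 50 mm of brush ahead (+x) and 160 mm of handle behind. Leave alone.
Mind the look-alikes: they are no part of the job. What is shaped like the part that bears good_center but red is not meant.

How it is judged:
By the outcome, as a careful person would: the job done as asked, in the order asked, and still so for the second after the job is handed in, while the arm keeps its last pose, push and grip.
It also fails if it takes over 69 s, if anything falls off the work surface, if the arm or the gripper's body presses on something with over 40 N, if the wrist force passes 120 N, or if a joint passes its speed limit or range.

## Working session

There is one attempt and no reset: what is moved stays moved. The work goes in short steps, Python scripts to look and compute and a tool call to move; the robot and the scene stay as the last step left them, time stands still between calls to the robot, and variables do not carry over. Pictures are saved under pics/ and viewed, at most 10 in all, crops included, and the job is handed in when it is done.

Besides the shell and the picture viewer there is one more tool, called after "Request:" as name(argument=value, ...) on one line, values as JSON. step_arm: Moves the arm, as the interface text tells. Its arguments: {"type":"object","properties":{"gripper":{"type":"array","items":{"type":"number"}},"travel":{"type":"array","items":{"type":"array","items":{"type":"number"}}},"rotation":{"type":"array","items":{"type":"array","items":{"type":"number"}}},"newtons":{"type":"number"}},"required":["gripper","travel","rotation"]}

```bash
mkdir -p pics
cat > h.py <<'E'
import numpy as np, cv2
from plant import read_state, optics, hand_in, nets
def snap(n,f=None):
    s=optics.snapshot(n)
    if f: cv2.imwrite(f'pics/{f}.png',cv2.cvtColor(s['color'],cv2.COLOR_RGB2BGR))
    return s
def ray(s,px,z):
    R,_=cv2.Rodrigues(np.array(s['rvec'],float)); t=np.array(s['tvec'],float).ravel()
    d=R.T@np.linalg.inv(s['mtx'])@np.array([px[0],px[1],1.]); c=-R.T@t
    return c+d*(z-c[2])/d[2]
def proj(s,P):
    return cv2.projectPoints(np.array(P,float).reshape(-1,1,3),np.array(s['rvec'],float),np.array(s['tvec'],float),np.array(s['mtx'],float),None)[0].reshape(-1,2)
E
python3 - <<'E'
from h import *
for c in ['top','side']:
    s=snap(c,c+'0')
    R,_=cv2.Rodrigues(np.array(s['rvec'],float)); print(c,(-R.T@np.array(s['tvec']).ravel()).round())
    for n in ['fixture','stop','lip_edge','clamp_mid','split_center','good_center','crate','gouge_wide_mid','mallet_mid','glue_mid','brush_mid']:
        for r in nets.look_for(n,c)[:2]:
            p=[r['at'][0]*512,r['at'][1]*384]
            print(n,round(r['confidence'],2),np.round(p),ray(s,p,24).round())
print(read_state())
E
```

```text
top [ 340.   52. 1507.]
fixture 0.94 [253. 207.] [523.  83.  24.]
lip_edge 0.86 [258. 210.] [512.  68.  24.]
lip_edge 0.67 [372. 137.] [ 745. -284.   24.]
clamp_mid 0.65 [255. 215.] [498.  78.  24.]
split_center 0.72 [270. 207.] [521.  33.  24.]
good_center 0.92 [147. 218.] [486. 410.  24.]
good_center 0.92 [ 95. 266.] [338. 561.  24.]
crate 0.57 [408. 210.] [ 515. -387.   24.]
gouge_wide_mid 0.75 [181. 288.] [276. 297.  24.]
gouge_wide_mid 0.28 [258. 213.] [505.  69.  24.]
glue_mid 0.63 [323. 125.] [ 780. -133.   24.]
brush_mid 0.56 [203. 139.] [733. 243.  24.]
side [ -233. -1427.  1095.]
fixture 0.65 [261. 205.] [533. 105.  24.]
stop 0.59 [298. 217.] [620. -44.  24.]
lip_edge 0.56 [260. 204.] [532. 107.  24.]
clamp_mid 0.69 [260. 203.] [534. 113.  24.]
clamp_mid 0.63 [319. 199.] [766.  35.  24.]
split_center 0.87 [265. 213.] [519.  42.  24.]
good_center 0.9 [219. 176.] [476. 401.  24.]
good_center 0.28 [345. 211.] [806. -92.  24.]
crate 0.83 [317. 271.] [ 512. -351.   24.]
gouge_wide_mid 0.61 [344. 212.] [802. -92.  24.]
gouge_wide_mid 0.45 [185. 200.] [274. 277.  24.]
mallet_mid 0
[... 203 characters left out ...]
 1.32562334e+00,  3.53011686e-01,  1.63340511e+00,  1.32864619e-05,
        1.15518071e+00, -2.41551898e-03]), 'joint_vel': array([ 1.81762784e-04,  1.03154944e-03, -7.99614182e-04,  9.96009788e-05,
        9.27574303e-04, -6.12936076e-04]), 'joint_torque': array([ 1.12081423e-03, -6.05190468e+01, -3.42441165e+01,  1.59236938e-04,
        1.13263992e-03, -3.91580579e-05]), 'tcp_pos': array([150.24421442, 606.67792686, 231.27147458]), 'eef_rot': array([-6.33087758e-06,  1.21083575e-01,  9.92642316e-01, -1.65823946e-06]), 'wrist_force': array([0.07854378, 0.82610671, 0.34653919]), 'wrist_torque': array([0.00406332, 0.01310047, 0.0183728 ]), 'finger_force': 0.0, 'finger_gap': 85.38558544359077}
```

```bash
cd pics; python3 -c "
import cv2
for c in ['top','side']:
    cv2.imwrite(c+'0b.png',cv2.resize(cv2.imread(c+'0.png'),(800,600),interpolation=cv2.INTER_CUBIC))"
```

```text
(no output)
```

View pics/top0b.png

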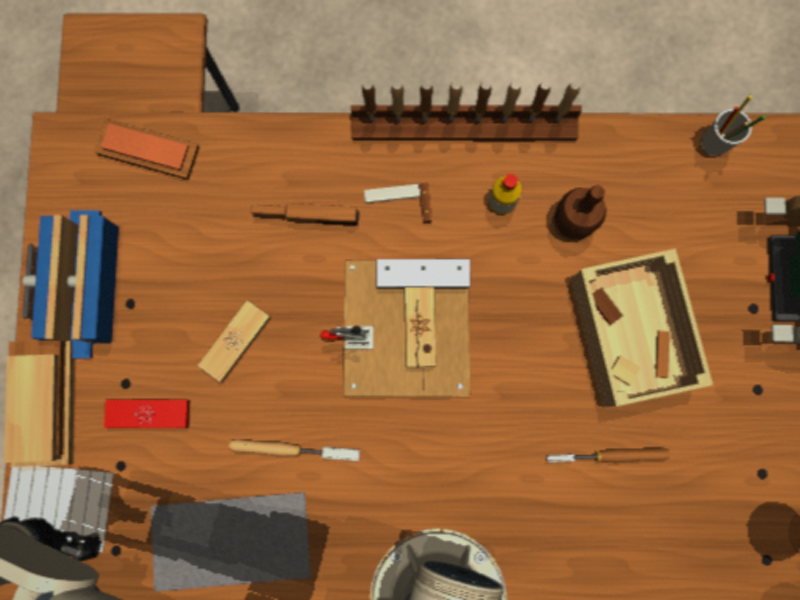

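View pics/side0b.png

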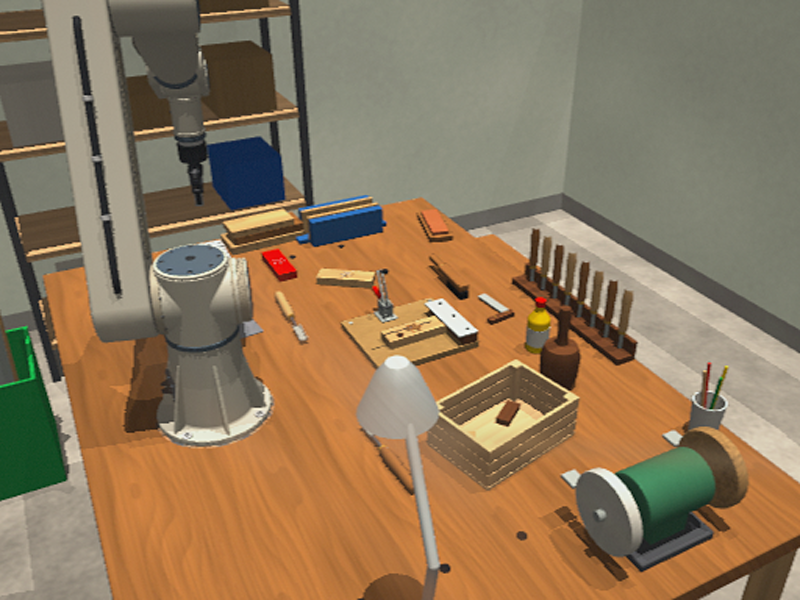

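The top view shows the fixture board (345–470, 260–395 in the 800 px image), the split blank along x at (420,327), and the lip at (423,273). The sound blank is turned at (233,341), with a red look-alike at (147,413), and the crate is turned at (642,327). I'll take a closer crop to measure.

Run:
```python
import cv2
im=cv2.imread('pics/top0.png')
c=im[158:258,118:308]; cv2.imwrite('pics/c1.png',cv2.resize(c,None,fx=4.2,fy=4.2,interpolation=cv2.INTER_CUBIC))
from h import *
s=snap('top')
def quad(mask,z,name):
    n,l,st,ce=cv2.connectedComponentsWithStats(mask.astype(np.uint8))
    i=1+np.argmax(st[1:,4]); cn=cv2.findContours((l==i).astype(np.uint8),0,2)[0][0]
    r=cv2.minAreaRect(cn); b=cv2.boxPoints(r)
    P=np.array([ray(s,p,z)[:2] for p in b]); print(name,st[i],'\n',b.round(1).tolist(),P.round().tolist(),'c',P.mean(0).round(1),'edges',[(round(np.hypot(*(P[(k+1)%4]-P[k]))),round(np.degrees(np.arctan2(*(P[(k+1)%4]-P[k])[::-1])),1)) for k in range(2)])
img=s['color'].astype(int); H=cv2.cvtColor(s['color'],cv2.COLOR_RGB2HSV).astype(int)
def pr(x,y): print((x,y),img[y,x],H[y,x])
for p in [(150,205),(158,200),(262,190),(270,228),(230,180),(230,240),(290,240),(290,210),(270,174),(255,174),(200,230),(190,200)]: pr(*p)
```

```text
(150, 205) [210 182 109] [ 22 123 210]
(158, 200) [211 177 106] [ 20 127 211]
(262, 190) [210 189 113] [ 24 118 210]
(270, 228) [211 176 105] [ 20 128 211]
(230, 180) [184 135  74] [ 17 152 184]
(230, 240) [179 132  73] [ 17 151 179]
(290, 240) [181 133  75] [ 16 149 181]
(290, 210) [180 133  73] [ 17 152 180]
(270, 174) [210 213 211] [ 70   4 213]
(255, 174) [211 214 212] [ 70   4 214]
(200, 230) [171 104  52] [ 13 177 171]
(190, 200) [147  90  42] [ 14 182 147]
```

View pics/c1.png

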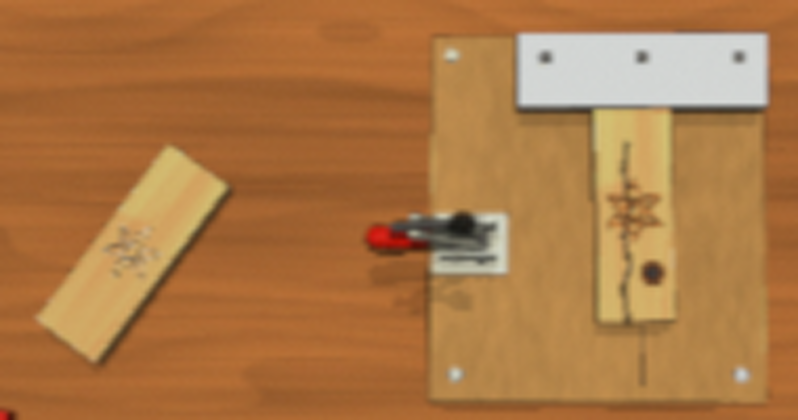

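```bash
cat >> h.py <<'E'
def quads(s,mask,z,name,roi,k=None):
    m=np.zeros(mask.shape,np.uint8); x0,y0,x1,y1=roi; m[y0:y1,x0:x1]=mask[y0:y1,x0:x1]
    n,l,st,ce=cv2.connectedComponentsWithStats(m)
    i=1+np.argmax(st[1:,4]); cn=cv2.findContours((l==i).astype(np.uint8),cv2.RETR_EXTERNAL,cv2.CHAIN_APPROX_NONE)[0][0]
    P=np.array([ray(s,p[0],z)[:2] for p in cn],np.float32)
    r=cv2.minAreaRect(P); b=cv2.boxPoints(r); e=b[1]-b[0]; f=b[2]-b[1]
    if np.hypot(*e)<np.hypot(*f): e,f=f,e
    ys,xs=np.where(l==i); cc=ray(s,(xs.mean(),ys.mean()),z)[:2]
    print(name,'rect c',np.round(r[0],1),'centroid',cc.round(1),'L',np.hypot(*e).round(1),'W',np.hypot(*f).round(1),'ang',np.degrees(np.arctan2(e[1],e[0])).round(2))
    return l==i
def masks(s):
    H=cv2.cvtColor(s['color'],cv2.COLOR_RGB2HSV).astype(int)
    pale=(H[...,0]>=15)&(H[...,0]<30)&(H[...,1]<140)&(H[...,2]>190)
    gray=(H[...,1]<30)&(H[...,2]>185)
    brown=(H[...,0]>=15)&(H[...,0]<30)
    return pale,gray,brown
E
python3 - <<'E'
from h import *
s=snap('top'); pale,gray,brown=masks(s)
quads(s,gray,49,'lip',(225,150,310,190))
quads(s,pale,24,'good',(118,180,185,250))
quads(s,pale,42,'split',(250,180,290,245))
quads(s,brown,18,'board',(215,155,305,258))
quads(s,pale|brown|True,18,'x',(0,0,2,2)) if 0 else None
# pencil line cols rows 236-250 at z=18
I=s['color'].astype(float).sum(2)
for r in range(236,250,2):
    w=I[r,262:280]; d=np.clip(np.median(w)-15-w,0,None)
    print(r,(262+(d*np.arange(18)).sum()/(d.sum()+1e-9)).round(2),ray(s,(262+(d*np.arange(18)).sum()/(d.sum()+1e-9),r),18).round(1)[:2] if d.sum()>5 else '')
for n,p in dict(boardBL=(429.5,403),boardBR=(768,402),boardTL=(431,37),splitBL=(598,323),splitBR=(676,320),lipBL=(517,105),lipBR=(768,107),lipTL=(517,32),lipTR=(768,33)).items():
    q=(118+p[0]/4.2-.5+.12,158+p[1]/4.2-.5+.12); print(n,ray(s,q,18 if n[0]=='b' else 49 if n[0]=='l' else 42).round(1))
for n,p in dict(a=(583,263),b=(676,250),c=(712,384),d=(607,405)).items():
    q=(p[0]*.64,p[1]*.64); print('crate',n,ray(s,q,100).round())
for n,p in dict(a=(583,263)).items(): pass
s=snap('side')
pale2=masks(s)[0]
for n in ['crate']: print(nets.look_for(n,'side')[:1])
E
```

```text
lip rect c [619.8  31.7] centroid [619.5  31.6] L 173.1 W 49.4 ang -89.62
good rect c [486.8 402.8] centroid [486.2 402.4] L 156.8 W 51.4 ang -35.31
split rect c [515.8  35.5] centroid [518.6  35.7] L 150.3 W 52.7 ang 2.23
board rect c [516.2  70.6] centroid [496.1  67.7] L 269.1 W 260.8 ang 0.38
236 270.5 [433.9  30. ]
238 270.47 [427.8  30.1]
240 270.31 [421.7  30.6]
242 270.51 [415.7  29.9]
244 270.48 [409.6  29.9]
246 270.52 [403.6  29.8]
248 270.5 [397.5  29.8]
boardBL [379.1 183.3  18. ]
boardBR [382.4 -60.9  18. ]
boardTL [648.6 187.6  18. ]
splitBL [436.5  61.9  42. ]
splitBR [439.2   6.3  42. ]
lipBL [592.6 121.6  49. ]
lipBR [592.5 -59.   49. ]
lipTL [646.3 122.4  49. ]
lipTR [646.7 -59.1  49. ]
crate a [ 629. -267.  100.]
crate b [ 655. -440.  100.]
crate c [ 406. -496.  100.]
crate d [ 366. -304.  100.]
[{'at': [0.6242, 0.7055], 'confidence': 0.56}]
```

```bash
cat >> h.py <<'E'
from scipy.spatial.transform import Rotation as Ro
def plan(*wps):
    "waypoints (x,y,z,toolx_angle_deg): prints turn and then shift in units, tool axes after the turn"
    st=read_state(); q=np.array(st['eef_rot']); R=Ro.from_quat(q[[1,2,3,0]]); M=R.as_matrix(); p=np.array(st['tcp_pos'])
    print('t',round(st['t'],2),'p',p.round(1),'xang',np.degrees(np.arctan2(M[1,0],M[0,0])).round(2),'tilt',M[:2,2].round(4),'F',np.round(st['wrist_force'],1),'gap',round(st['finger_gap'],1),'ff',round(st['finger_force'],1))
    for x,y,z,a in wps:
        a=np.radians(a); T=np.array([[np.cos(a),np.sin(a),0],[np.sin(a),-np.cos(a),0],[0,0,-1]])
        rv=np.degrees(Ro.from_matrix(M.T@T).as_rotvec())/10; d=T.T@(np.array([x,y,z])-p)/60
        print('turn',rv.round(3),'shift',d.round(3)); p=np.array([x,y,z],float); M=T
E
python3 -c "
from h import *
plan((512,35,200,181.5),(512,35,60,181.5),(512,35,21,181.5))"
```

```text
t 1.4 p [150.3 606.7 231.3] xang 166.09 tilt [ 0.     -0.0001] F [-0.2  0.1  0.1] gap 85.4 ff 0.0
turn [-0.     0.    -1.541] shift [-5.777 -9.682  0.521]
turn [0. 0. 0.] shift [0.    0.    2.333]
turn [0. 0. 0.] shift [0.   0.   0.65]
```

Request:
step_arm(gripper=[85, 85, 85, 85, 85, 85, 85, 85, 85, 85], travel=[[0, 0, 0], [0, 0, 0], [-0.48, -0.8, 0], [-0.48, -0.8, 0], [-0.48, -0.8, 0], [-0.48, -0.8, 0], [-0.48, -0.8, 0], [-0.48, -0.8, 0], [-0.48, -0.8, 0], [-0.48, -0.8, 0]], rotation=[[0, 0, -0.77], [0, 0, -0.77], [0, 0, 0], [0, 0, 0], [0, 0, 0], [0, 0, 0], [0, 0, 0], [0, 0, 0], [0, 0, 0], [0, 0, 0]], newtons=40)

```text
t: 2.65
tcp_pos: [391.4, 227.3, 231.6]
eef_rot: [0.0, -0.013, 1.0, 0.0]
wrist_force: [1.1, 1.2, 0.1]
finger_gap: 84.9
finger_force: 0.0
```

Request:
step_arm(gripper=[85, 85, 85, 85, 85, 85], travel=[[-0.48, -0.8, 0.1], [-0.48, -0.8, 0.1], [-0.48, -0.8, 0.1], [-0.48, -0.8, 0.1], [0, 0, 0], [0, 0, 0]], rotation=[[0, 0, 0], [0, 0, 0], [0, 0, 0], [0, 0, 0], [0, 0, 0], [0, 0, 0]])

```text
t: 3.4
tcp_pos: [510.3, 39.9, 207.1]
eef_rot: [-0.0, -0.012, 1.0, 0.0]
wrist_force: [-0.0, -0.4, 0.9]
finger_gap: 85.2
finger_force: 0.0
```

```bash
python3 -c "
from h import *
plan((512,35,60,181.5),(512,35,21,181.5))"
```

```text
t 3.4 p [510.3  39.9 207.1] xang -178.57 tilt [-0.0007  0.0003] F [-0.  -0.4  0.9] gap 85.2 ff 0.0
turn [ 0.002 -0.004 -0.007] shift [-0.026 -0.082  2.452]
turn [0. 0. 0.] shift [0.   0.   0.65]
```

Request:
step_arm(gripper=[85, 85, 85, 85, 85, 85, 85, 85], travel=[[-0.03, -0.08, 0.6], [0, 0, 0.7], [0, 0, 0.6], [0, 0, 0.5], [0, 0, 0.35], [0, 0, 0.2], [0, 0, 0.13], [0, 0, 0]], rotation=[[0, 0, 0], [0, 0, 0], [0, 0, 0], [0, 0, 0], [0, 0, 0], [0, 0, 0], [0, 0, 0], [0, 0, 0]])

```text
t: 4.4
tcp_pos: [512.6, 35.4, 22.6]
eef_rot: [-0.0, -0.013, 1.0, -0.0]
wrist_force: [0.1, -0.4, -0.3]
finger_gap: 85.1
finger_force: 0.0
```

Request:
step_arm(gripper=[50, 50, 50, 50, 50], travel=[[0, 0, 0], [0, 0, 0], [0, 0, 0], [0, 0, 0], [0, 0, 0]], rotation=[[0, 0, 0], [0, 0, 0], [0, 0, 0], [0, 0, 0], [0, 0, 0]])

```text
t: 5.03
tcp_pos: [513.1, 35.1, 23.3]
eef_rot: [0.001, -0.013, 1.0, 0.0]
wrist_force: [-1.5, -0.1, 6.6]
finger_gap: 53.7
finger_force: 42.2
```

Request:
step_arm(gripper=[50, 50, 50, 50, 50], travel=[[0.1, 0, -0.01], [0.2, 0, 0], [0.25, 0, 0], [0.2, 0, 0], [0.1, 0, 0]], rotation=[[0, 0, 0], [0, 0, 0], [0, 0, 0], [0, 0, 0], [0, 0, 0]])

```text
t: 5.65
tcp_pos: [460.9, 33.8, 23.3]
eef_rot: [0.0, -0.013, 1.0, 0.0]
wrist_force: [2.7, -0.0, 2.9]
finger_gap: 54.1
finger_force: 42.8
```

```bash
python3 -c "
from h import *
plan((463,35,190,181.5),(514,-377,190,190),(514,-377,75,190))"
```

```text
t 5.65 p [460.9  33.8  23.3] xang -178.51 tilt [0.0004 0.    ] F [ 2.7 -0.   2.9] gap 54.1 ff 42.8
turn [ 0.     0.002 -0.001] shift [-0.035  0.02  -2.778]
turn [ 0.    0.   -0.85] shift [ 0.355 -6.91   0.   ]
turn [0. 0. 0.] shift [0.    0.    1.917]
```

Request:
step_arm(gripper=[50, 50, 50, 50, 50, 50, 50, 50, 50, 50], travel=[[0, 0, -0.3], [0, 0, -0.6], [0, 0, -0.7], [0, 0, -0.7], [0, 0, -0.48], [0, 0, 0], [0.05, -0.6, 0], [0.05, -0.8, 0], [0.05, -0.9, 0], [0.05, -0.9, 0]], rotation=[[0, 0, 0], [0, 0, 0], [0, 0, 0], [0, 0, 0], [0, 0, -0.4], [0, 0, -0.45], [0, 0, 0], [0, 0, 0], [0, 0, 0], [0, 0, 0]])

```text
t: 6.9
tcp_pos: [482.1, -158.6, 189.3]
eef_rot: [-0.001, -0.087, 0.996, 0.0]
wrist_force: [1.0, -0.5, -1.7]
finger_gap: 54.1
finger_force: 42.6
```

Request:
step_arm(gripper=[50, 50, 50, 50, 50, 50, 50], travel=[[0.05, -0.9, 0], [0.05, -0.9, 0], [0.05, -0.9, 0], [0, -0.7, 0], [0, -0.3, 0], [0, 0, 0], [0, 0, 0]], rotation=[[0, 0, 0], [0, 0, 0], [0, 0, 0], [0, 0, 0], [0, 0, 0], [0, 0, 0], [0, 0, 0]])

```text
t: 7.78
tcp_pos: [512.3, -376.0, 189.5]
eef_rot: [-0.001, -0.087, 0.996, 0.001]
wrist_force: [0.3, -0.3, -1.2]
finger_gap: 54.1
finger_force: 42.7
```

Run:
```python
from h import *
plan((514,-377,75,190))
s=snap('top','top1'); 
a=cv2.imread('pics/top1.png')[150:280,330:490]; a=cv2.resize(a,None,fx=4,fy=4)
snap('side','side1'); b=cv2.imread('pics/side1.png')[150:350,220:400]; b=cv2.resize(b,(468,520))
cv2.imwrite('pics/v1.png',cv2.resize(np.hstack([a,b]),(800,377)))
```

```text
t 7.78 p [ 512.3 -376.   189.5] xang -169.98 tilt [-0.0012  0.0013] F [ 0.3 -0.3 -1.2] gap 54.1 ff 42.7
turn [ 0.008 -0.005  0.002] shift [-0.026 -0.021  1.908]
```

View pics/v1.png

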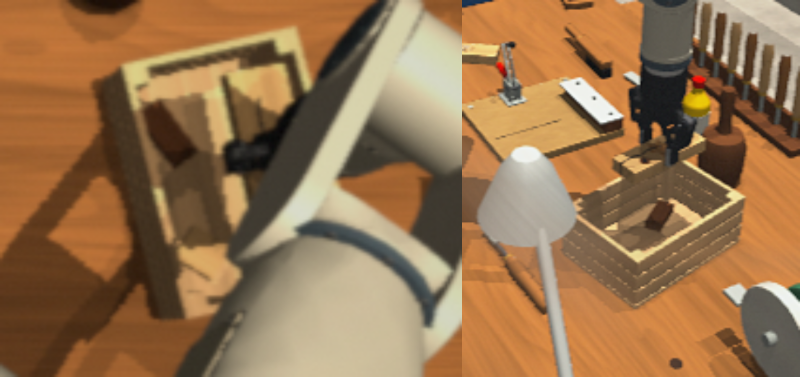

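The split blank is held over the crate opening and square with it. Next I lower it and let go.

Request:
step_arm(gripper=[50, 50, 50, 50, 50, 50, 50, 60, 85, 85], travel=[[0, 0, 0.4], [0, 0, 0.6], [0, 0, 0.6], [0, 0, 0.4], [0, 0, 0.2], [0, 0, 0], [0, 0, 0], [0, 0, 0], [0, 0, 0], [0, 0, 0]], rotation=[[0, 0, 0], [0, 0, 0], [0, 0, 0], [0, 0, 0], [0, 0, 0], [0, 0, 0], [0, 0, 0], [0, 0, 0], [0, 0, 0], [0, 0, 0]])

```text
t: 9.12
tcp_pos: [513.0, -377.8, 58.3]
eef_rot: [0.0, -0.087, 0.996, -0.0]
wrist_force: [0.6, 0.1, 0.3]
finger_gap: 85.0
finger_force: 0.0
```

Request:
step_arm(gripper=[85, 85, 85, 85, 85, 85], travel=[[0, 0, 0], [0, 0, -0.4], [0, 0, -0.8], [0, 0, -0.9], [0, 0, -0.9], [0, 0, -0.3]], rotation=[[0, 0, 0], [0, 0, 0], [0, 0, 0], [0, 0, 0], [0, 0, 0], [0, 0, 0]])

```text
t: 9.88
tcp_pos: [514.0, -378.5, 259.9]
eef_rot: [0.002, -0.087, 0.996, -0.002]
wrist_force: [0.6, -0.2, -0.5]
finger_gap: 84.8
finger_force: 0.0
```

Run:
```python
from h import *
plan((486.5,402.6,254,144.7))
```

```text
t 9.88 p [ 514.  -378.5  259.9] xang -170.01 tilt [ 0.0045 -0.0034] F [ 0.6 -0.2 -0.5] gap 84.8 ff 0.0
turn [-0.013  0.03   4.529] shift [ 7.897 10.36   0.099]
```

Request:
step_arm(gripper=[85, 85, 85, 85, 85, 85, 85, 85, 85, 85], travel=[[-0.12, 0.8, 0], [-0.13, 0.93, 0], [-0.13, 0.93, 0], [-0.13, 0.93, 0], [-0.13, 0.93, 0], [-0.13, 0.93, 0], [-0.13, 0.93, 0], [-0.13, 0.93, 0], [-0.13, 0.93, 0], [-0.13, 0.93, 0]], rotation=[[0, 0, 0], [0, 0, 0], [0, 0, 0], [0, 0, 0], [0, 0, 0], [0, 0, 0], [0, 0, 0], [0, 0, 0], [0, 0, 0], [0, 0, 0]])

```text
t: 11.12
tcp_pos: [492.8, 179.3, 255.1]
eef_rot: [-0.001, -0.087, 0.996, -0.0]
wrist_force: [0.2, 0.6, -0.3]
finger_gap: 84.8
finger_force: 0.0
```

Request:
step_arm(gripper=[85, 85, 85, 85, 85, 85, 85, 85, 85, 85], travel=[[-0.13, 0.93, 0], [-0.13, 0.93, 0], [-0.13, 0.93, 0], [-0.13, 0.8, 0], [0, 0, 0], [0, 0, 0], [0, 0, 0], [0, 0, 0], [0, 0, 0], [0, 0, 0]], rotation=[[0, 0, 0], [0, 0, 0], [0, 0, 0], [0, 0, 0], [0, 0, 0.9], [0, 0, 0.9], [0, 0, 0.9], [0, 0, 0.9], [0, 0, 0.9], [0, 0, 0]])

```text
t: 12.38
tcp_pos: [486.6, 394.9, 254.9]
eef_rot: [-0.0, 0.3, 0.954, -0.001]
wrist_force: [0.9, -1.4, 0.0]
finger_gap: 84.7
finger_force: 0.0
```

Run:
```python
from h import *
plan((486.5,402.6,100,144.7),(486.5,402.6,7,144.7))
s=snap('top','top2'); pale,gray,brown=masks(s)
a=cv2.imread('pics/top2.png')[120:270,90:490]; cv2.imwrite('pics/v2.png',cv2.resize(a,(800,300)))
```

```text
t 12.38 p [486.6 394.9 254.9] xang 145.05 tilt [-0.0013 -0.001 ] F [ 0.9 -1.4  0. ] gap 84.7 ff 0.0
turn [-0.009 -0.003  0.035] shift [0.075 0.104 2.581]
turn [0. 0. 0.] shift [0.   0.   1.55]
```

View pics/v2.png

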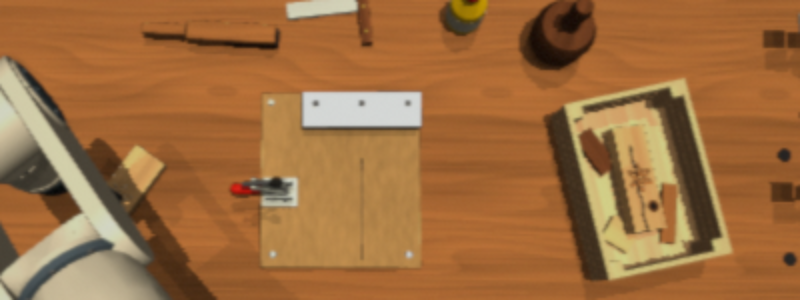

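The split blank lies inside the crate at (640,180) in this crop, and the board is clear with its pencil line at column 361. Next I take the sound blank.

Request:
step_arm(gripper=[85, 85, 85, 85, 85, 85, 85, 85, 85, 85], travel=[[0.07, 0.1, 0.5], [0, 0, 0.8], [0, 0, 0.8], [0, 0, 0.7], [0, 0, 0.6], [0, 0, 0.4], [0, 0, 0.2], [0, 0, 0.1], [0, 0, 0.02], [0, 0, 0]], rotation=[[0, 0, 0.03], [0, 0, 0], [0, 0, 0], [0, 0, 0], [0, 0, 0], [0, 0, 0], [0, 0, 0], [0, 0, 0], [0, 0, 0], [0, 0, 0]])

```text
t: 13.68
tcp_pos: [487.4, 402.9, 9.5]
eef_rot: [0.0, 0.303, 0.953, 0.001]
wrist_force: [-0.5, 0.4, 0.0]
finger_gap: 85.1
finger_force: 0.0
```

Run:
```python
from h import *
plan((486.5,402.6,7,144.7))
s=optics.snapshot('top'); I=cv2.imread('pics/top2.png').astype(float).sum(2)
pts=[]
for r in range(202,249):
    w=I[r,264:278]; d=np.clip(np.median(w)-15-w,0,None)
    if d.sum()>40: pts.append(ray(s,(264+(d*np.arange(14)).sum()/d.sum(),r),18)[:2])
pts=np.array(pts); c=np.polyfit(pts[:,0],pts[:,1],1); print(len(pts),np.degrees(np.arctan(c[0])),np.polyval(c,[400,526,606]),np.std(pts[:,1]-np.polyval(c,pts[:,0])))
```

```text
t 13.68 p [487.4 402.9   9.5] xang 144.71 tilt [0.001  0.0008] F [-0.5  0.4  0. ] gap 85.1 ff 0.0
turn [0.007 0.002 0.001] shift [ 0.009 -0.013  0.042]
13 0.3468293134989221 [29.8003346  30.56306141 31.04733241] 0.044082046305285116
```

Request:
step_arm(gripper=[85, 50, 50, 50, 50, 50, 50], travel=[[0, 0, 0.03], [0, 0, 0], [0, 0, 0], [0, 0, 0], [0, 0, 0], [0, 0, 0], [0, 0, 0]], rotation=[[0, 0, 0], [0, 0, 0], [0, 0, 0], [0, 0, 0], [0, 0, 0], [0, 0, 0], [0, 0, 0]], newtons=50)

```text
t: 14.6
tcp_pos: [487.2, 402.8, 7.2]
eef_rot: [0.0, 0.303, 0.953, 0.0]
wrist_force: [-0.7, -0.4, 5.2]
finger_gap: 53.8
finger_force: 53.6
```

Run:
```python
from h import *
plan((486.5,402.6,250,144.7),(478,30.3,250,180.4))
```

```text
t 14.6 p [487.2 402.8   7.2] xang 144.69 tilt [0.0005 0.0004] F [-0.7 -0.4  5.2] gap 53.8 ff 53.6
turn [ 0.003  0.001 -0.001] shift [ 0.007 -0.009 -4.046]
turn [ 0.    0.   -3.57] shift [ 0.185 -6.204  0.   ]
```

Request:
step_arm(gripper=[50, 50, 50, 50, 50, 50, 50, 50, 50, 50], travel=[[0, 0, -0.2], [0, 0, -0.6], [0, 0, -0.8], [0, 0, -0.9], [0, 0, -0.9], [0, 0, -0.6], [0, 0, 0], [0, 0, 0], [0, 0, 0], [0, 0, 0]], rotation=[[0, 0, 0], [0, 0, 0], [0, 0, 0], [0, 0, 0], [0, 0, 0], [0, 0, 0], [0, 0, -0.9], [0, 0, -0.9], [0, 0, -0.9], [0, 0, -0.87]])

```text
t: 15.85
tcp_pos: [486.6, 402.3, 247.2]
eef_rot: [-0.0, -0.006, 1.0, -0.0]
wrist_force: [0.4, -0.0, -0.9]
finger_gap: 54.0
finger_force: 53.1
```

Request:
step_arm(gripper=[50, 50, 50, 50, 50, 50, 50, 50, 50, 50], travel=[[0.03, -0.6, 0], [0.03, -0.8, 0], [0.03, -0.8, 0], [0.03, -0.8, 0], [0.03, -0.8, 0], [0.03, -0.8, 0], [0, -0.8, 0], [0, -0.6, 0], [0, -0.2, 0], [0, 0, 0]], rotation=[[0, 0, 0], [0, 0, 0], [0, 0, 0], [0, 0, 0], [0, 0, 0], [0, 0, 0], [0, 0, 0], [0, 0, 0], [0, 0, 0], [0, 0, 0]])

```text
t: 17.1
tcp_pos: [478.6, 30.4, 247.1]
eef_rot: [0.0, -0.003, 1.0, 0.0]
wrist_force: [-0.4, -0.1, -0.8]
finger_gap: 53.3
finger_force: 53.2
```

Run:
```python
from h import *
plan((478,30.3,60,180.35),(478,30.3,30,180.35))
```

```text
t 17.1 p [478.6  30.4 247.1] xang -179.69 tilt [0.0002 0.0003] F [-0.4 -0.1 -0.8] gap 53.3 ff 53.2
turn [ 0.002  0.001 -0.004] shift [ 1.000e-02 -1.000e-03  3.118e+00]
turn [0. 0. 0.] shift [0.  0.  0.5]
```

Request:
step_arm(gripper=[50, 50, 50, 50, 50, 50, 50, 50, 50], travel=[[0, 0, 0.4], [0, 0, 0.7], [0, 0, 0.8], [0, 0, 0.7], [0, 0, 0.5], [0, 0, 0.3], [0, 0, 0.15], [0, 0, 0], [0, 0, 0]], rotation=[[0, 0, 0], [0, 0, 0], [0, 0, 0], [0, 0, 0], [0, 0, 0], [0, 0, 0], [0, 0, 0], [0, 0, 0], [0, 0, 0]])

```text
t: 18.23
tcp_pos: [479.3, 30.8, 34.6]
eef_rot: [0.001, -0.004, 1.0, 0.0]
wrist_force: [0.1, 0.4, -1.3]
finger_gap: 54.1
finger_force: 53.2
```

Run:
```python
from h import *
plan((478,30.3,25.5,180.35))
s=snap('top','top3'); snap('side','side3')
a=cv2.imread('pics/top3.png')[155:260,215:315]; a=cv2.resize(a,None,fx=4,fy=4,interpolation=cv2.INTER_CUBIC)
b=cv2.imread('pics/side3.png')[155:260,205:305]; b=cv2.resize(b,None,fx=4,fy=4,interpolation=cv2.INTER_CUBIC)
cv2.imwrite('pics/v3.png',np.hstack([a,b]))
```

```text
t 18.23 p [479.3  30.8  34.6] xang -179.59 tilt [0.0012 0.0001] F [ 0.1  0.4 -1.3] gap 54.1 ff 53.2
turn [0.001 0.007 0.006] shift [ 0.022 -0.009  0.151]
```

View pics/v3.png

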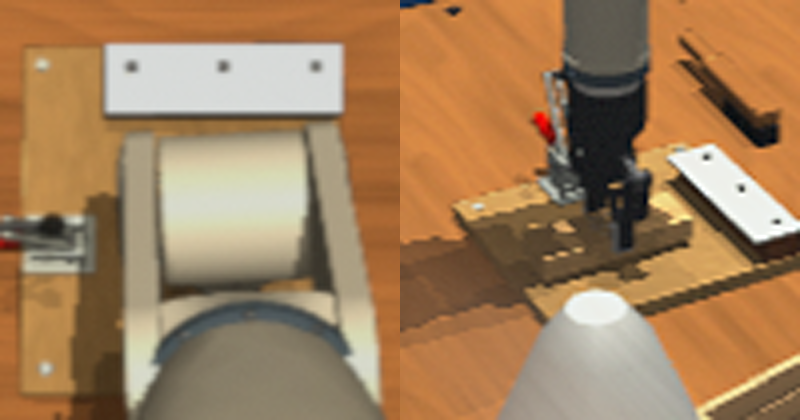

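Side view: the blank is held level above the board, clear of the lip. The arm hides the top view. I'll lay it down, let go, back off and measure it against the pencil line.

Request:
step_arm(gripper=[50, 50, 50, 50, 50, 50], travel=[[0, 0, 0.06], [0, 0, 0.04], [0, 0, 0.03], [0, 0, 0.02], [0, 0, 0.01], [0, 0, 0]], rotation=[[0, 0, 0], [0, 0, 0], [0, 0, 0], [0, 0, 0], [0, 0, 0], [0, 0, 0]])

```text
t: 19.08
tcp_pos: [478.6, 30.4, 25.2]
eef_rot: [-0.0, -0.003, 1.0, -0.0]
wrist_force: [-4.4, -1.4, 16.9]
finger_gap: 53.4
finger_force: 55.3
```

Request:
step_arm(gripper=[60, 85, 85, 85, 85, 85, 85, 85, 85, 85], travel=[[0, 0, 0], [0, 0, 0], [0, 0, 0], [0, 0, -0.3], [0, 0, -0.8], [0, -0.5, -0.8], [0, -0.9, 0], [0, -0.9, 0], [0, -0.9, 0], [0, -0.8, 0]], rotation=[[0, 0, 0], [0, 0, 0], [0, 0, 0], [0, 0, 0], [0, 0, 0], [0, 0, 0], [0, 0, 0], [0, 0, 0], [0, 0, 0], [0, 0, 0]])

```text
t: 20.32
tcp_pos: [480.1, -211.4, 138.3]
eef_rot: [0.0, -0.003, 1.0, -0.0]
wrist_force: [0.3, 1.0, 0.3]
finger_gap: 85.1
finger_force: 0.0
```

Run:
```python
from h import *
plan((478,30.3,100,180.35))
s=snap('top','top4'); pale,gray,brown=masks(s)
quads(s,pale,42,'good',(245,175,295,258))
quads(s,gray,49,'lip',(225,150,310,190))
a=cv2.imread('pics/top4.png')[155:260,215:315]; cv2.imwrite('pics/v4.png',cv2.resize(a,None,fx=5.6,fy=5.6,interpolation=cv2.INTER_CUBIC))
```

```text
t 20.32 p [ 480.1 -211.4  138.3] xang -179.64 tilt [ 0.0002 -0.0001] F [0.3 1.  0.3] gap 85.1 ff 0.0
turn [-0.001  0.001  0.001] shift [0.01  4.029 0.638]
good rect c [476.6  29. ] centroid [477.5  27.7] L 159.8 W 54.5 ang 0.45
lip rect c [619.9  30.4] centroid [619.5  31.4] L 175.7 W 49.4 ang -89.58
```

View pics/v4.png

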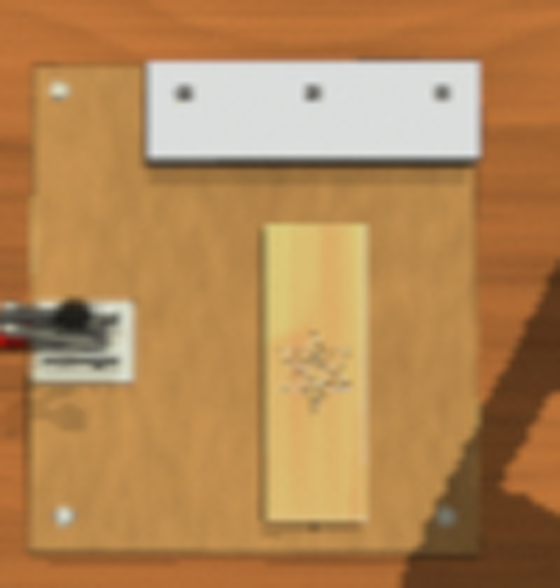

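Run:
```python
from h import *
s=optics.snapshot('top'); I=cv2.imread('pics/top4.png').astype(float); G=I[...,0]+I[...,1]+I[...,2]
L=[];Rr=[]
def cross(prof,x0):
    d=np.diff(prof); k=np.argmax(np.abs(d)); w=np.abs(d[max(0,k-2):k+3]); return x0+ (w*(np.arange(max(0,k-2),max(0,k-2)+len(w))+.5)).sum()/w.sum()
for r in range(199,245):
    L.append(ray(s,(cross(G[r,256:268],256),r),42)[:2]); Rr.append(ray(s,(cross(G[r,275:287],275),r),42)[:2])
for n,a in(('L',L),('R',Rr)):
    a=np.array(a); c=np.polyfit(a[:,0],a[:,1],1); rs=a[:,1]-np.polyval(c,a[:,0]); k=abs(rs)<2; c=np.polyfit(a[k,0],a[k,1],1); print(n,k.sum(),np.degrees(np.arctan(c[0])).round(2),np.polyval(c,478).round(2))
E0=[ray(s,(c,185+0),42) for c in [266]]
f=[ray(s,(c,cross(G[188:200,c],188)),42)[0] for c in range(264,279)]; n=[ray(s,(c,cross(G[243:254,c],243)),42)[0] for c in range(264,270)]
print('far',np.median(f),'near',np.median(n))
for i in (1,2):
  l=[ray(s,(cross(G[r,236:248],236),r),49)[1] for r in range(168,180)]; rr=[ray(s,(cross(G[r,294:306],294),r),49)[1] for r in range(168,180)]
print('lip y',np.median(l),np.median(rr))
f=[ray(s,(c,cross(G[178:188,c],178)),49)[0] for c in range(245,298)]; print('lip front',np.median(f))
```

```text
L 46 0.48 56.92
R 46 0.35 1.62
far 558.139649082818 near 396.76209915341695
lip y 121.57266556072938 -58.03043898889607
lip front 591.7272284299104
```

The blank lies flat, drawn face up and square (0.4°, matching the fixture), and about 1.1 mm to the −y side of the line. I'll regrip it with that correction.

Run:
```python
from h import *
plan((478,31.5,135,180.38),(478,31.5,26,180.38))
```

```text
t 20.43 p [ 480.6 -213.5  138.4] xang -179.8 tilt [ 0.0011 -0.0015] F [0.6 1.3 0.7] gap 85.4 ff 0.0
turn [-0.009  0.006 -0.018] shift [0.016 4.084 0.056]
turn [0. 0. 0.] shift [0.    0.    1.817]
```

Request:
step_arm(gripper=[85, 85, 85, 85, 85, 85, 85, 85], travel=[[0.02, 0.6, 0], [0, 0.8, 0], [0, 0.9, 0], [0, 0.9, 0], [0, 0.6, 0], [0, 0.28, 0], [0, 0, 0], [0, 0, 0]], rotation=[[0, 0, 0], [0, 0, 0], [0, 0, 0], [0, 0, 0], [0, 0, 0], [0, 0, 0], [0, 0, 0], [0, 0, 0]])

```text
t: 21.42
tcp_pos: [477.4, 34.6, 138.2]
eef_rot: [-0.0, -0.003, 1.0, -0.0]
wrist_force: [-0.2, 0.1, 0.1]
finger_gap: 84.7
finger_force: 0.0
```

Run:
```python
from h import *
plan((478,31.5,26,180.38))
```

```text
t 21.43 p [477.4  34.6 138.2] xang -179.63 tilt [-0.0002 -0.0003] F [-0.2  0.1  0.1] gap 84.7 ff 0.0
turn [-0.002 -0.001 -0.001] shift [-0.01  -0.051  1.87 ]
```

Request:
step_arm(gripper=[85, 85, 85, 85, 85, 85, 85, 85, 85], travel=[[0, -0.05, 0.3], [0, 0, 0.5], [0, 0, 0.5], [0, 0, 0.3], [0, 0, 0.15], [0, 0, 0.1], [0, 0, 0], [0, 0, 0], [0, 0, 0]], rotation=[[0, 0, 0], [0, 0, 0], [0, 0, 0], [0, 0, 0], [0, 0, 0], [0, 0, 0], [0, 0, 0], [0, 0, 0], [0, 0, 0]])

```text
t: 22.55
tcp_pos: [477.8, 32.4, 27.8]
eef_rot: [0.0, -0.003, 1.0, 0.0]
wrist_force: [0.5, 0.2, 0.6]
finger_gap: 84.9
finger_force: 0.0
```

Run:
```python
from h import *
for i in range(4): plan((478,31.5,26,180.38)); snap('side')
```

```text
t 22.55 p [477.8  32.4  27.8] xang -179.6 tilt [0.001  0.0001] F [0.5 0.2 0.6] gap 84.9 ff 0.0
turn [0.    0.006 0.002] shift [-0.003 -0.014  0.03 ]
t 22.6 p [477.8  32.4  27.7] xang -179.6 tilt [0.0008 0.    ] F [-0.4  0.8 -0.1] gap 85.1 ff 0.0
turn [0.    0.005 0.002] shift [-0.004 -0.014  0.029]
t 22.65 p [477.7  32.4  27.6] xang -179.6 tilt [0.0007 0.    ] F [ 0.6 -0.4 -0.7] gap 84.9 ff 0.0
turn [0.    0.004 0.002] shift [-0.005 -0.015  0.027]
t 22.7 p [477.6  32.4  27.6] xang -179.6 tilt [0.0005 0.    ] F [ 0.1 -0.4 -0.4] gap 85.0 ff 0.0
turn [0.    0.003 0.002] shift [-0.007 -0.014  0.026]
```

Request:
step_arm(gripper=[85, 85, 50, 50, 50, 50, 50], travel=[[0, -0.015, 0.02], [0, 0, 0], [0, 0, 0], [0, 0, 0], [0, 0, 0], [0, 0, 0], [0, 0, 0]], rotation=[[0, 0, 0], [0, 0, 0], [0, 0, 0], [0, 0, 0], [0, 0, 0], [0, 0, 0], [0, 0, 0]], newtons=45)

```text
t: 23.62
tcp_pos: [477.5, 31.4, 26.3]
eef_rot: [0.0, -0.003, 1.0, -0.0]
wrist_force: [-2.3, -0.8, 5.4]
finger_gap: 53.6
finger_force: 47.4
```

Run:
```python
from h import *
plan((515,31.7,26,180.38))
```

```text
t 23.62 p [477.5  31.4  26.3] xang -179.61 tilt [ 0.0001 -0.    ] F [-2.3 -0.8  5.4] gap 53.6 ff 47.4
turn [-0.     0.001  0.001] shift [-0.625  0.001  0.005]
```

Request:
step_arm(gripper=[50, 50, 50, 50, 50, 50, 50, 50], travel=[[-0.08, 0, 0], [-0.1, 0, 0], [-0.1, 0, 0], [-0.1, 0, 0], [-0.1, 0, 0], [-0.08, 0, 0], [-0.06, 0, 0], [0, 0, 0]], rotation=[[0, 0, 0], [0, 0, 0], [0, 0, 0], [0, 0, 0], [0, 0, 0], [0, 0, 0], [0, 0, 0], [0, 0, 0]])

```text
t: 24.62
tcp_pos: [514.3, 31.6, 26.3]
eef_rot: [-0.0, -0.003, 1.0, -0.0]
wrist_force: [-2.8, -1.0, 6.9]
finger_gap: 53.9
finger_force: 47.7
```

Request:
step_arm(gripper=[50, 50, 50, 50, 50], travel=[[-0.02, 0, 0], [-0.02, 0, 0], [-0.02, 0, 0], [0, 0, 0], [0, 0, 0]], rotation=[[0, 0, 0], [0, 0, 0], [0, 0, 0], [0, 0, 0], [0, 0, 0]])

```text
t: 25.25
tcp_pos: [517.2, 31.6, 26.3]
eef_rot: [-0.001, -0.003, 1.0, -0.0]
wrist_force: [-4.3, -0.1, 10.3]
finger_gap: 53.6
finger_force: 47.8
```

Request:
step_arm(gripper=[50, 50, 50, 50, 50], travel=[[-0.02, 0, -0.005], [-0.02, 0, 0], [-0.02, 0, 0], [0, 0, 0], [0, 0, 0]], rotation=[[0, 0, 0], [0, 0, 0], [0, 0, 0], [0, 0, 0], [0, 0, 0]])

```text
t: 25.88
tcp_pos: [522.0, 31.7, 26.3]
eef_rot: [0.0, -0.003, 1.0, -0.0]
wrist_force: [-1.5, -0.1, 0.9]
finger_gap: 53.7
finger_force: 47.7
```

Request:
step_arm(gripper=[50, 50, 50, 50, 50], travel=[[-0.02, 0, 0], [-0.02, 0, 0], [-0.01, 0, 0], [0, 0, 0], [0, 0, 0]], rotation=[[0, 0, 0], [0, 0, 0], [0, 0, 0], [0, 0, 0], [0, 0, 0]])

```text
t: 26.5
tcp_pos: [525.0, 31.7, 26.3]
eef_rot: [0.0, -0.003, 1.0, 0.0]
wrist_force: [-1.2, 0.5, -0.6]
finger_gap: 53.6
finger_force: 47.5
```

Now feel for the stop in half-millimetre steps.

Request:
step_arm(gripper=[50, 50, 50, 50], travel=[[-0.01, 0, 0], [-0.01, 0, 0], [0, 0, 0], [0, 0, 0]], rotation=[[0, 0, 0], [0, 0, 0], [0, 0, 0], [0, 0, 0]])

```text
t: 27.0
tcp_pos: [525.5, 31.7, 26.3]
eef_rot: [-0.001, -0.003, 1.0, -0.0]
wrist_force: [-5.3, 0.1, 4.5]
finger_gap: 53.9
finger_force: 48.0
```

Request:
step_arm(gripper=[50, 50, 50, 50], travel=[[-0.01, 0, 0], [0, 0, 0], [0, 0, 0], [0, 0, 0]], rotation=[[0, 0, 0], [0, 0, 0], [0, 0, 0], [0, 0, 0]])

```text
t: 27.5
tcp_pos: [525.5, 31.7, 26.3]
eef_rot: [-0.001, -0.003, 1.0, -0.0]
wrist_force: [-6.4, -0.8, 7.5]
finger_gap: 53.6
finger_force: 48.4
```

Request:
step_arm(gripper=[50, 50, 50, 50, 50], travel=[[-0.01, 0, 0], [-0.01, 0, 0], [0, 0, 0], [0, 0, 0], [0, 0, 0]], rotation=[[0, 0, 0], [0, 0, 0], [0, 0, 0], [0, 0, 0], [0, 0, 0]])

```text
t: 28.12
tcp_pos: [525.5, 31.7, 26.3]
eef_rot: [-0.002, -0.003, 1.0, -0.0]
wrist_force: [-11.2, 0.0, 12.7]
finger_gap: 53.6
finger_force: 48.9
```

Run:
```python
from h import *
for i in range(4): plan(); snap('side')
```

```text
t 28.12 p [525.5  31.7  26.3] xang -179.61 tilt [-0.0044 -0.0001] F [-11.2   0.   12.7] gap 53.6 ff 48.9
t 28.18 p [525.5  31.7  26.3] xang -179.61 tilt [-0.0044 -0.0002] F [-11.9   0.8  12.1] gap 53.9 ff 48.9
t 28.23 p [525.5  31.7  26.3] xang -179.61 tilt [-0.0044 -0.0001] F [-11.9   0.5  11.9] gap 54.0 ff 48.9
t 28.27 p [525.5  31.7  26.3] xang -179.61 tilt [-0.0044 -0.0001] F [-11.2  -0.   11.7] gap 53.7 ff 48.9
```

Run:
```python
from h import *
snap('side','side5'); b=cv2.imread('pics/side5.png')[150:290,205:365]; cv2.imwrite('pics/v5.png',cv2.resize(b,None,fx=4,fy=4,interpolation=cv2.INTER_CUBIC)); plan()
```

```text
t 28.38 p [525.5  31.7  26.3] xang -179.61 tilt [-0.0044 -0.0001] F [-9.9  0.6 12.2] gap 54.0 ff 48.9
```

View pics/v5.png

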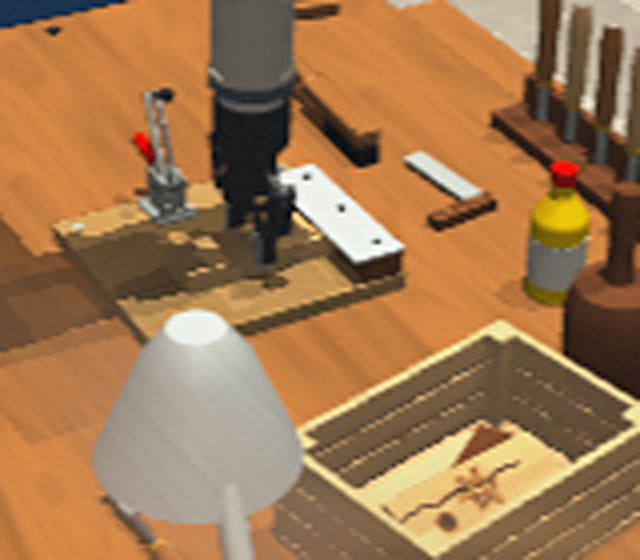

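The side view shows the blank's end under the lip (about 300,225) and still gripped. The split blank is in the crate (460,490). The push is steady at about 11 N.

```bash
python3 -c "
from plant import hand_in
print(hand_in())"
```

```text
the job is handed in; nothing more can be done
None
```

I handed the job in at about 28 s: the split blank is in the crate, and the sound blank, drawn face up on the pencil line, is still held against the stop under the lip with about 11 N of push.

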